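# Work a drilling template down onto two dowel pins

### The arm

A 6-joint arm with a two-finger parallel gripper is mounted at the origin on the work surface. World frame = base frame: x ahead of the robot, y to its left, z up, the work surface at z = 0. Lengths are in mm, angles in degrees, forces in N, time in s.
With the tool pointing down it reaches from about 300 to 850 mm from the base axis. Payload 4.2 kg.
Tool frame: the origin (TCP) lies at the very end of the fingers, on their centre line; the grasp point (between the pads) lies 19 mm behind it; z points along the fingers, y is the direction in which the jaws open and shut (so a half turn about z gives the same grasp; the last joint's range is limited). The gripper opens to 91 mm and grips with 3 to 60 N. Pads are 32 mm wide; open, the fingers measure 118 mm over their backs; the gripper's body (76 mm by 178 mm) begins 60 mm behind the grasp point.
Start: joints at [-73.682, 18.312, 89.639, -0, 72.044, -1.146], TCP at [172.563, -548.516, 174.976] pointing down, gripper open.
Joint ranges: [-177.97, 177.97], [-48.28, 115.42], [12.27, 149.76], [-77.06, 257.06], [2.81, 150.46], [-146.56, 146.56]. Speed limits (degrees/s): [147.25, 147.25, 180, 180, 180, 180].

### API

Orientations are given as [roll, pitch, yaw] about the fixed x, y, z axes, in that order (R = Rz(yaw) Ry(pitch) Rx(roll)).
In Python, from workcell import monitor, eyes, job gives the robot as it stands.
- The arm moves only by the tool move_arm, never from a script. Its argument "increments" is a list that holds one entry, the list of rows, each a list of 7 numbers: the opening, from 0 (shut) to 1 (fully open), then the shift along the tool's x, y, z in cm, then the turn, a rotation vector about the tool's x, y, z in rad. In form: [[[jaw, x, y, z, ax, ay, az], ...]]. A call has 1 to 12 rows; each row shifts and turns the pose as measured when the row begins, along the tool's axes as they then stand; what a row does not reach is not made up. A row lasts 1/8 s, in which the tool goes at most 62.5 mm and 10.7 degrees, less where a joint would pass 70% of its speed; a pose out of reach is approached as far as the arm can. A call is refused whole if a number of a shift passes 6.25 or a number of a turn 0.188, either way. A call with a gripper value outside its range is refused whole. The fingers move at their own pace and stop on an object; "force" is the grip in N (left out, the last holds). Time passes only in rows, so rows that do not move let the fingers close. It gives the time, the measured TCP pose, the force and the opening at its end, in the units of the state.
- monitor.state(): the state, without advancing time (a new reading comes with each control period).
- eyes.grab_frame(name): name is "side" or "top" or "wrist"; returns a dict with "color" (480x640x3 uint8, red, green, blue), "z_map" (480x640 float32, mm along the optical axis (not along the pixel's ray), 0 where there is no reading), "camera_matrix" (3x3 intrinsics, pixels), "dist_coeffs" ([k1, k2, p1, p2, k3] as OpenCV has them; the pictures are not rectified), "rvec" (rotation vector, rad) and "tvec" (3), from world to camera coordinates, as OpenCV has them. Camera axes: x right, y down, z forward; pixel columns grow to the right and rows downward; lengths in mm; the calibration is good to about 2 mm. A picture is of the moment at which its call begins.
- job.job_done(): hands the job in, once; it reports no verdict.
The state is a dict: "time_s": time; "qpos": joint angles; "qvel": joint speeds; "effort": joint torques, N m; "ee_pos": TCP position; "ee_rot": TCP orientation; "force": force on the tool from outside, world axes, zero at the start; "torque": the same for the moment, N m; "gripper_width": finger opening in mm.
Only numpy, scipy, OpenCV 4.12 (cv2) and the standard library are available. Lean on these libraries where they do the work, as an engineer would, in place of code of your own. Each camera call takes 0.05 s, during which the arm holds its last target. There are 200 camera calls.

### The job

The red drilling template has been left crooked on top of the two pins and the dark wooden fence. Without lifting it off, slide it until it comes off the fence and both of its end holes drop over the two pins, and leave it lying flush on the pine board in front of the fence. Work gently, finding the pins by feel without forcing the template against them, and leave the glue bottle, drill and sander where they stand.

Things in the scene. Friction and masses are not known exactly. Their poses are not given: they have to be found in the camera images.
- template_mid (a point): Centre (half-way up) of the loose red template: plate 150 (own x) by 250 (own y) by 9 mm, own z up, 0.25 to 0.47 kg. A through window 46 mm (x) by 56 mm (y) is centred here: put fingers in it, shut or spread to fit, and push the plate by the window's walls. At the start it lies level on pins and fence, up to 0.1 rad crooked and 22 mm off along y, lapping 12 to 20 mm onto the fence.
- template: The same red template; origin at the centre of its underside. Slid 12 to 24 mm towards the fixture's -x, its far edge falls off the fence onto the pine board; the near side still rides on the pins (6 degrees of tilt) unless the holes are over them. Kept against the fence and slid along y, it drops flat when both holes are over the pins, and the pins then block it.
- hole_right (a point): Centre (half-way up) of the template's hole at own x -40, y -75 mm from template_mid; round, through, 15 mm in diameter.
- hole_left (a point): Centre (half-way up) of the template's hole at own x -40, y +75 mm from template_mid; round, through, 15 mm in diameter.
- fixture_home (a point): Point on the top of the fixture's pine board, 34 mm above the table, over which the template's centre comes when home if the pins are in their middle place. Fixed; place and yaw vary. Axes: x towards the fence, y along it, z up. The pine board spans x -94 to +75, y -150 to +150 mm.
- fence_top (a point): Middle of the upper near edge of the dark wooden fence, 76 mm in x from fixture_home and 12 mm above the pine board; same axes. The fence's upright face runs 150 mm to either side along y, the fence is 34 mm thick beyond it. A template that is home has about 1 mm of gap to it. The template takes about 2 to 6 N to slide.
- pin_middle (a point): Point on the pine board (x -40, y 0 from fixture_home, same axes). Two fixed steel pins, 12 mm in diameter with chamfered tips, stand 12 mm above the board at y -75+s and +75+s mm from here. s is the same for both, between -18 and +18 mm, differs from board to board and is not measured: find it by feel.
- glue: Bystander: yellow glue bottle, red cap, 64 mm in diameter, 170 mm tall, origin under its centre. Leave alone.
- drill: Bystander: blue and black cordless drill standing on its battery (75 by 110 mm, about 195 mm tall), origin under its centre. Leave alone.
- sander: Bystander: black hand-held sander, pad 90 by 130 mm, 115 mm tall, origin under its centre. Leave alone.

How it is judged:
By the outcome, as a careful person would: the job done as asked, in the order asked, and still so for the second after the job is handed in, with the robot touching nothing.
It also fails if it takes over 58 s, if anything falls off the work surface, if the arm or the gripper's body presses on something with over 40 N, if the wrist force passes 120 N, or if a joint passes its speed limit or range.

## Working session

There is one attempt and no reset: what is moved stays moved. The work goes in short steps, Python scripts to look and compute and a tool call to move; the robot and the scene stay as the last step left them, time stands still between calls to the robot, and variables do not carry over. Pictures are saved under pics/ and viewed, about 8 in all and at most 12, crops included, and the job is handed in when it is done.

Besides the shell and the picture viewer there is one more tool, called after ">>>" in YAML: its name, and indented under it one key for each argument. move_arm: Moves the arm, as the interface text tells. Its arguments: {"type":"object","properties":{"increments":{"type":"array"},"force":{"type":"number"}},"required":["increments"]}

```bash
mkdir -p pics; ls; cat > h.py <<'E'
import numpy as np, cv2
from workcell import monitor, eyes, job
def grab(n, save=None):
    f=eyes.grab_frame(n)
    if save: cv2.imwrite('pics/'+save, f['color'][:,:,::-1])
    return f
def ray(f,px,z):
    """pixels -> world points on plane z"""
    K=np.array(f['camera_matrix'],float);D=np.array(f['dist_coeffs'],float)
    R=cv2.Rodrigues(np.array(f['rvec'],float))[0];t=np.array(f['tvec'],float).ravel()
    u=cv2.undistortPoints(np.array(px,float).reshape(-1,1,2),K,D).reshape(-1,2)
    d=np.c_[u,np.ones(len(u))]@R; c=-R.T@t
    return c+d*((z-c[2])/d[:,2])[:,None]
def cloud(f):
    v,u=np.mgrid[0:480,0:640]
    K=np.array(f['camera_matrix'],float);D=np.array(f['dist_coeffs'],float)
    R=cv2.Rodrigues(np.array(f['rvec'],float))[0];t=np.array(f['tvec'],float).ravel()
    n=cv2.undistortPoints(np.stack([u,v],-1).reshape(-1,1,2).astype(float),K,D).reshape(-1,2)
    z=f['z_map'].reshape(-1,1)
    return ((np.c_[n,np.ones(len(n))]*z-t)@R).reshape(480,640,3)
def proj(f,p):
    return cv2.projectPoints(np.array(p,float).reshape(-1,1,3),np.array(f['rvec'],float),np.array(f['tvec'],float),np.array(f['camera_matrix'],float),np.array(f['dist_coeffs'],float))[0].reshape(-1,2)
E
python3 - <<'E'
from h import *
print(monitor.state())
a=grab('top','top1.png');b=grab('side','side1.png')
E
```

```text
pics
{'time_s': 0.0, 'qpos': array([-7.36834815e+01,  1.83488200e+01,  8.97063436e+01, -4.43211436e-04,
        7.20442778e+01, -1.14399069e+00]), 'qvel': array([ 0.05665373, -0.13914507, -0.05924521, -0.0161381 , -0.01591245,
       -0.09669941]), 'effort': array([ 3.70070105e-03, -4.12459660e+01, -2.31973547e+01,  7.30953366e-02,
        4.58208472e-02, -1.35664022e-04]), 'ee_pos': array([ 172.38144167, -547.94458691,  174.149051  ]), 'ee_rot': array([-1.79900570e+02, -1.56405082e-03,  1.74606448e+01]), 'force': array([-0.2999621 , -0.28551713, -0.665396  ]), 'torque': array([-0.00639201, -0.05179792, -0.0488743 ]), 'gripper_width': 91.12314094306224}
```

View pics/top1.png

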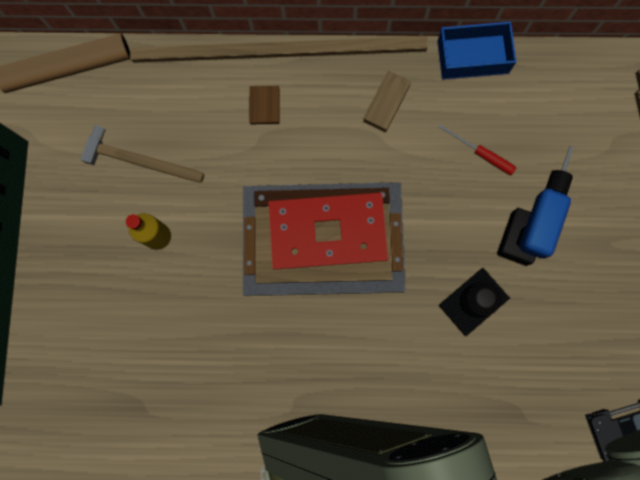

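View pics/side1.png

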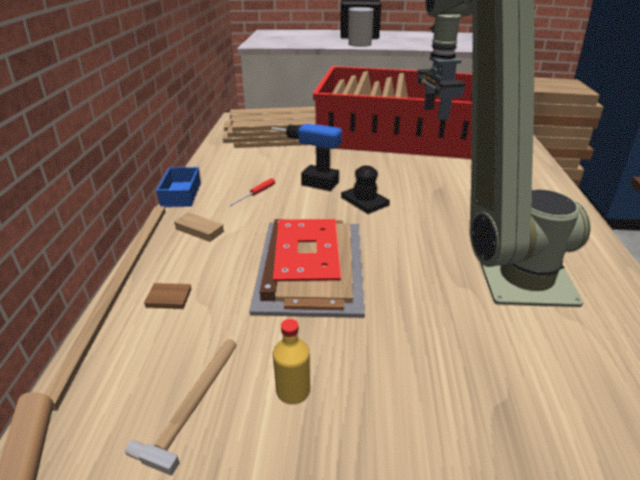

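The top view shows the red template at about (328,232) with its window at (328,231). The dark fence is along row 193, the pine board spans columns 256–392, the glue is at (148,230), the drill at (540,225) and the sander at (475,300). The side view agrees.

```bash
python3 - <<'E'
from h import *
f=grab('top'); im=f['color']; hsv=cv2.cvtColor(im,cv2.COLOR_RGB2HSV)
c=cv2.resize(im[170:310,230:420],None,fx=4.2,fy=4.2,interpolation=cv2.INTER_CUBIC)
cv2.imwrite('pics/crop1.png',c[:,:,::-1])
red=((hsv[...,0]<8)|(hsv[...,0]>172))&(hsv[...,1]>150)&(hsv[...,2]>100)
red[:170]=0;red[310:]=0;red[:,:240]=0;red[:,410:]=0
cs,h=cv2.findContours(red.astype(np.uint8),cv2.RETR_CCOMP,cv2.CHAIN_APPROX_NONE)
for i,k in enumerate(cs):
    A=cv2.contourArea(k)
    if A<8: continue
    w=ray(f,k.reshape(-1,2),55)[:,:2].astype(np.float32)
    r=cv2.minAreaRect(w); print(h[0][i][3],A,r)
P=cloud(f)
for n,(x,y) in dict(red=(300,240),pine=(320,278),fenceL=(262,192),grey=(320,290)).items(): print(n,P[y-1:y+2,x-1:x+2].reshape(-1,3).mean(0))
E
```

```text
-1 7611.5 ((534.678466796875, -23.079299926757812), (150.11187744140625, 250.3847198486328), 5.188530445098877)
0 60.0 ((484.6738586425781, -27.435588836669922), (18.56337547302246, 18.44396209716797), 45.550662994384766)
0 44.0 ((487.99700927734375, 48.3624153137207), (15.585850715637207, 15.323012351989746), 45.814998626708984)
0 42.5 ((502.089111328125, -101.86530303955078), (15.416049003601074, 15.145519256591797), 0.39720290899276733)
0 60.0 ((541.6937255859375, 72.6098861694336), (18.812583923339844, 18.647289276123047), 46.64475631713867)
0 574.5 ((534.2311401367188, -23.438570022583008), (50.8807373046875, 58.76509475708008), 1.1052788496017456)
0 59.0 ((558.6348266601562, -116.75868225097656), (17.796079635620117, 19.65018653869629), 0.7380432486534119)
0 55.5 ((575.6829223632812, 76.24974060058594), (17.357879638671875, 18.79076385498047), 46.7694091796875)
0 56.5 ((584.7473754882812, -18.815385818481445), (17.263710021972656, 18.839433670043945), 46.47187805175781)
0 54.5 ((592.6985473632812, -112.83634185791016), (17.163007736206055, 19.028791427612305), 46.18238067626953)
red [512.28421904  35.91501269  55.22815601]
pine [432.4121063   -8.37026865  33.70799664]
fenceL [620.56002327 123.15295516  46.73121734]
grey [407.745244   -8.3571301  16.0186448]
```

View pics/crop1.png

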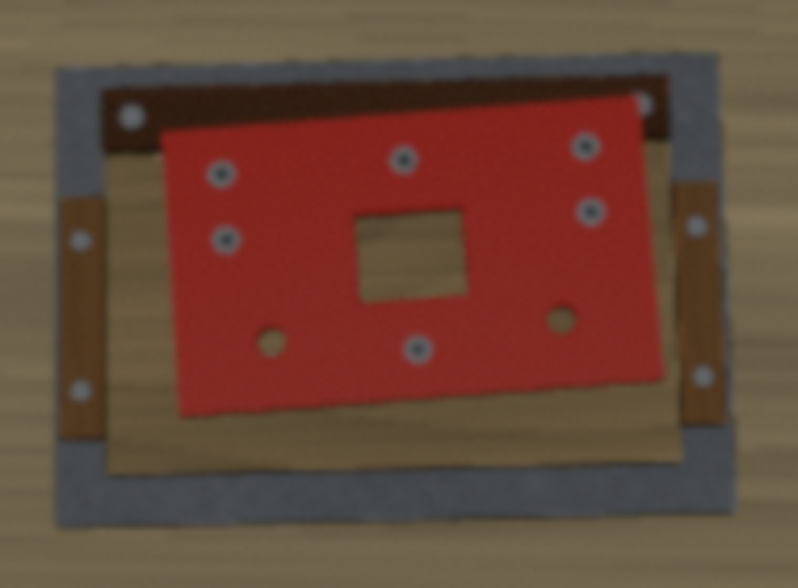

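The crop shows the template about 5° crooked. The pine board's near edge runs from (255.5,282.9) to (392.4,279.5), and the fence's near edge shows on the left at (255,206.7). Next I get the fixture frame from these edges.

```bash
python3 - <<'E'
from h import *
f=grab('top')
g=lambda p:[(230+(x-1.6)/4.2,170+(y-1.6)/4.2) for x,y in p]
b=ray(f,g([(107,474),(682,460)]),34)[:,:2]
fe=ray(f,g([(103,90),(668,76),(105,154),(668,138)]),46)[:,:2]
print(b,fe)
P=cloud(f)
# depth check: fence mask height 44..48.5, pine 32..36
win=np.zeros((480,640),bool);win[165:312,235:415]=1
red=(f['color'][...,0]>90)&(f['color'][...,1]<60)
br=f['color'].sum(-1)
m=win&(np.abs(P[...,2]-46)<3)&(br<130)&(~red)
print('fence n',m.sum()); q=P[m][:,:2].astype(np.float32); print(cv2.minAreaRect(q))
m2=win&(np.abs(P[...,2]-34)<2.5)&(~red)
q=P[m2][:,:2].astype(np.float32); print('pine',m2.sum(),cv2.minAreaRect(q))
for s in [(b[1]-b[0]),(fe[1]-fe[0]),(fe[3]-fe[2])]: 
    d=-s; print('len',np.linalg.norm(s),'yaw',np.degrees(np.arctan2(-d[0],d[1])))
E
```

```text
[[ 420.55528563  133.16110656]
 [ 432.11589894 -165.34628624]] [[ 622.70061572  140.76272652]
 [ 633.99834543 -157.15718647]
 [ 588.10909972  138.4892634 ]
 [ 600.48549249 -157.13646592]]
fence n 755
((612.4593505859375, -8.736221313476562), (33.27733612060547, 295.0735778808594), 2.1297848224639893)
pine 2959 ((511.1319580078125, -13.202865600585938), (171.6786651611328, 348.692626953125), 2.207879066467285)
len 298.73116900987606 yaw 2.2178462165919037
len 298.13405248692015 yaw 2.171731978868249
len 295.88468519965255 yaw 2.397292088267395
```

>>> move_arm:
  increments:
    - [[0.24,0,0,-5,0,0,0],[0.24,4.5,-3.5,0,0,0,0],[0.24,4.5,-3.5,0,0,0,0],[0.24,4.5,-3.5,0,0,0,0],[0.24,4.5,-3.5,0,0,0,0],[0.24,4.5,-3.5,0,0,0,0],[0.24,4.5,-3.5,0,0,0,0],[0.24,4.5,-3.5,0,0,0,0],[0.24,4.5,-3.5,0,0,0,0],[0.24,4.5,-3.5,0,0,0,0],[0.24,0,0,0,0,0,0.107],[0.24,0,0,0,0,0,0.107]]
  force: 15

```text
time_s: 1.7
ee_pos: [474.1, -112.9, 224.9]
ee_rot: [-179.9, -0.1, 4.8]
force: [0.7, -0.4, -0.2]
gripper_width: 21.7
```

>>> move_arm:
  increments:
    - [[0.24,3.4,-4.2,0,0,0,0],[0.24,3.4,-4.2,0,0,0,0],[0.24,0,0,5,0,0,0],[0.24,0,0,4.5,0,0,0],[0.24,0,0,3.5,0,0,0],[0.24,0,0,0,0,0,0]]

```text
time_s: 2.45
ee_pos: [538.3, -19.8, 91.8]
ee_rot: [-179.9, -0.2, 4.8]
force: [-0.1, 0.1, -0.3]
gripper_width: 21.9
```

```bash
python3 - <<'E'
from h import *
print(monitor.state()['ee_pos'],monitor.state()['ee_rot'],monitor.state()['force'])
f=grab('wrist','wrist1.png')
E
```

```text
[538.2958964  -19.83908816  91.80946721] [-179.92812712   -0.23542404    4.78993398] [-0.08031518  0.0873602  -0.2954825 ]
```

View pics/wrist1.png

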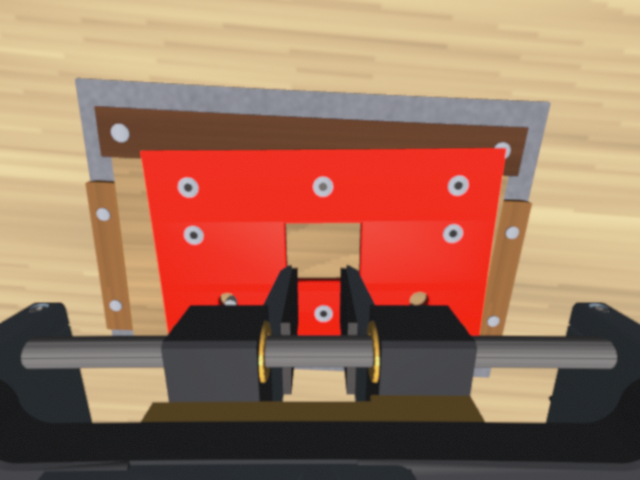

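The wrist view shows the window at about (323,250) between the fingers, centred left to right. A bit of grey steel shows at the left hole (230,302), so a pin is close to that hole. I shift about 4 mm and go down.

>>> move_arm:
  increments:
    - [[0.24,-0.41,0.31,0,0,0,0],[0.24,0,0,2.7,0,0,0],[0.24,0,0,0,0,0,0]]

```text
time_s: 2.88
ee_pos: [540.0, -24.5, 71.8]
ee_rot: [179.9, -1.1, 4.8]
force: [0.6, 0.1, -0.5]
gripper_width: 22.3
```

```bash
python3 - <<'E'
from h import *
s=monitor.state();print(s['ee_pos'],s['ee_rot'])
f=grab('wrist','wrist2.png')
im=f['color']; red=((im[...,0]>120)&(im[...,1]<70)).astype(np.uint8)
P=cloud(f); w=[]
# hole neighbourhoods
c,si=np.cos(np.radians(5.2)),np.sin(np.radians(5.2))
for n,(x,y) in dict(L=(-40,75),R=(-40,-75),c=(0,0)).items():
    p=[534.5+c*x-si*y,-23.2+si*x+c*y,55]; print(n,p,proj(f,p))
E
```

```text
[539.98483314 -24.46930631  71.76841593] [179.93648507  -1.05984405   4.76048764]
L [np.float64(487.86718054052767), np.float64(47.86602668828657), 55] [[213.42249362 317.64453522]]
R [np.float64(501.4620675701947), np.float64(-101.51663310410898), 55] [[419.2417863 316.0567803]]
c [np.float64(534.5), np.float64(-23.2), 55] [[315.78740753 265.13845751]]
```

View pics/wrist2.png

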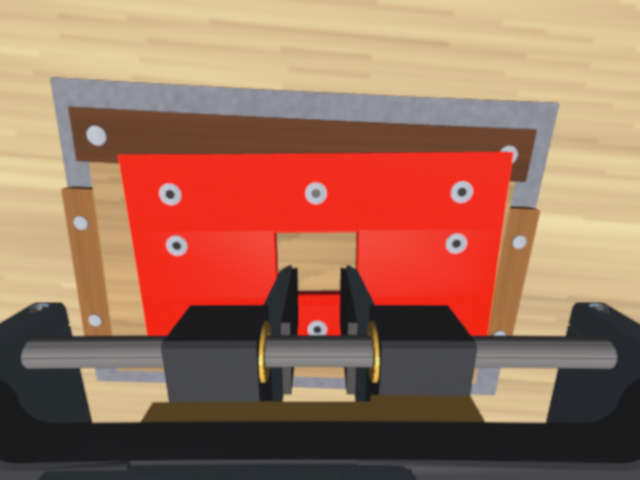

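Wrist view: the window is at (316,262) and the fingers are inside it. TCP x and pitch drifted slightly, so I correct both and then descend.

>>> move_arm:
  increments:
    - [[0.24,-0.54,-0.17,0,0,-0.018,0],[0.24,0,0,0,0,0,0]]

```text
time_s: 3.18
ee_pos: [537.5, -23.6, 76.1]
ee_rot: [179.9, -0.5, 4.7]
force: [0.8, -0.1, 0.1]
gripper_width: 21.8
```

>>> move_arm:
  increments:
    - [[0.24,-0.3,0,0,0,-0.009,0],[0.24,0,0,0,0,0,0]]

```text
time_s: 3.42
ee_pos: [534.9, -23.8, 77.0]
ee_rot: [179.8, -0.0, 4.7]
force: [-0.2, 0.3, 0.2]
gripper_width: 22.0
```

>>> move_arm:
  increments:
    - [[0.24,0,0,0.8,0,0,0],[0.24,0,0,0.8,0,0,0],[0.24,0,0,0,0,0,0]]

```text
time_s: 3.8
ee_pos: [534.5, -23.8, 59.4]
ee_rot: [179.9, 0.1, 4.8]
force: [0.3, -0.5, -0.3]
gripper_width: 21.7
```

>>> move_arm:
  increments:
    - [[0.24,0,0,0.7,0,0,0],[0.24,0,0,0.7,0,0,0],[0.24,0,0,0.6,0,0,0],[0.24,0,0,0,0,0,0]]

```text
time_s: 4.3
ee_pos: [534.2, -23.9, 37.5]
ee_rot: [179.9, 0.1, 4.8]
force: [-0.1, -0.3, -0.5]
gripper_width: 22.1
```

>>> move_arm:
  increments:
    - [[0.28,0,0,-0.15,0,0,0.045],[0.28,-0.4,0,0,0,0,0],[0.28,-0.3,0,0,0,0,0],[0.28,-0.3,0,0,0,0,0]]

```text
time_s: 4.8
ee_pos: [523.9, -24.3, 39.3]
ee_rot: [179.9, 0.1, 2.2]
force: [-0.5, -0.2, 0.4]
gripper_width: 25.5
```

>>> move_arm:
  increments:
    - [[0.28,-0.3,0,0,0,0,0],[0.28,-0.3,0,0,0,0,0],[0.28,0,0,0,0,0,0]]

```text
time_s: 5.18
ee_pos: [517.1, -24.5, 39.4]
ee_rot: [179.9, 0.1, 2.2]
force: [-0.2, 0.8, 0.6]
gripper_width: 25.6
```

```bash
cat >> h.py <<'E'
HOME=np.array([519.9,-12.4]);A=np.radians(2.2);EX=np.array([np.cos(A),np.sin(A)]);EY=np.array([-EX[1],EX[0]])
def template(save=None):
    f=grab('top',save); im=f['color']; hsv=cv2.cvtColor(im,cv2.COLOR_RGB2HSV)
    red=((hsv[...,0]<8)|(hsv[...,0]>172))&(hsv[...,1]>150)&(hsv[...,2]>100)
    red[:170]=0;red[310:]=0;red[:,:240]=0;red[:,410:]=0
    P=cloud(f); pts=P[red]; rel=pts[:,:2]-HOME
    L=np.c_[rel@EX,rel@EY,np.ones(len(rel))]
    k=np.ones(len(L),bool)
    for _ in range(4):
        co=np.linalg.lstsq(L[k],pts[k,2],rcond=None)[0]; k=np.abs(pts[:,2]-L@co)<4
    cs,h=cv2.findContours(red.astype(np.uint8),cv2.RETR_EXTERNAL,cv2.CHAIN_APPROX_NONE)
    c=max(cs,key=cv2.contourArea)
    w=ray(f,c.reshape(-1,2),float(co[2]))[:,:2]-HOME
    r=cv2.minAreaRect(np.c_[w@EX,w@EY].astype(np.float32))
    s=monitor.state(); e=s['ee_pos'][:2]-HOME
    print('templ fixture xy/size/ang',r,'plane z0 %.1f tilt x %.2f y %.2f deg'%(co[2],*np.degrees(np.arctan(co[:2]))))
    print('tcp fix',[e@EX,e@EY],s['ee_pos'][2],'F',s['force'])
E
python3 -c "
from h import *
template()"
```

```text
templ fixture xy/size/ang ((17.795120239257812, -110.16414642333984), (60.232200622558594, 152.65945434570312), 88.21186828613281) plane z0 59.0 tilt x -6.33 y 0.98 deg
tcp fix [np.float64(-3.0680097225704057), np.float64(-12.016201292422858)] 39.451725428447745 F [-0.34363051 -0.15983608 -0.31835986]
```

```bash
python3 - <<'E'
from h import *
f=grab('top','t2.png'); 
g=grab('side')
a=cv2.resize(f['color'][165:315,230:420],None,fx=3,fy=3,interpolation=cv2.INTER_CUBIC)
b=cv2.resize(g['color'][200:330,230:390],None,fx=3.0,fy=3.0,interpolation=cv2.INTER_CUBIC)
b=cv2.copyMakeBorder(b,0,max(0,450-b.shape[0]),0,0,cv2.BORDER_CONSTANT)[:450]
c=np.hstack([a,b]);c=cv2.resize(c,None,fx=.76,fy=.76)
print(c.shape);cv2.imwrite('pics/c2.png',c[:,:,::-1])
E
```

```text
(342, 798, 3)
```

View pics/c2.png

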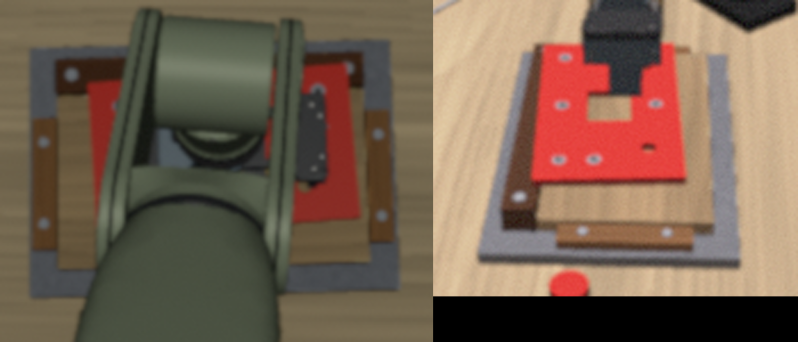

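The combined crop shows the arm hiding the middle of the template in the top view, while the side view shows all four corners. The template still laps the fence at its right end. I switch to measuring from the side camera with a plane fitted to depth.

```bash
cat >> h.py <<'E'
def template(save=None):
    """template pose in fixture frame from side camera"""
    f=grab('side',save); im=f['color']; hsv=cv2.cvtColor(im,cv2.COLOR_RGB2HSV)
    red=((hsv[...,0]<8)|(hsv[...,0]>172))&(hsv[...,1]>130)&(hsv[...,2]>100)
    P=cloud(f); rel=P[...,:2]-HOME
    red&=(np.abs(rel@EX)<150)&(np.abs(rel@EY)<190)&(P[...,2]>25)&(P[...,2]<75)
    core=cv2.erode(red.astype(np.uint8),np.ones((3,3)))>0
    q=P[core]; L=np.c_[(q[:,:2]-HOME)@EX,(q[:,:2]-HOME)@EY,np.ones(len(q))]
    k=np.ones(len(L),bool)
    for _ in range(5):
        co=np.linalg.lstsq(L[k],q[k,2],rcond=None)[0]; k=np.abs(q[:,2]-L@co)<2.5
    v,u=np.nonzero(red); px=np.c_[u,v]
    h=cv2.convexHull(px.astype(np.int32)).reshape(-1,2)
    z=co[2]
    a=ray(f,h,0);b=ray(f,h,100);A1=np.c_[(a[:,:2]-HOME)@EX,(a[:,:2]-HOME)@EY,a[:,2]];B1=np.c_[(b[:,:2]-HOME)@EX,(b[:,:2]-HOME)@EY,b[:,2]]
    g=lambda M:M[:,2]-M[:,:2]@co[:2]-co[2]
    t=g(A1)/(g(A1)-g(B1)); W=A1+(B1-A1)*t[:,None]
    r=cv2.minAreaRect(W[:,:2].astype(np.float32))
    s=monitor.state(); e=s['ee_pos'][:2]-HOME
    print('templ c',np.round(r[0],1),'size',np.round(r[1],1),'ang %.1f'%r[2],'z@home %.1f tilt x %.2f y %.2f deg n%d'%(co[2],*np.degrees(np.arctan(co[:2])),k.sum()))
    print('z corners far L/R, near L/R',[round(float(co@[x,y,1]),1) for x,y in [(r[0][0]+75,r[0][1]+125),(r[0][0]+75,r[0][1]-125),(r[0][0]-75,r[0][1]+125),(r[0][0]-75,r[0][1]-125)]])
    print('tcp fix',np.round([e@EX,e@EY,s['ee_pos'][2]],1),'rot',np.round(s['ee_rot'],1),'F',np.round(s['force'],1),'w %.1f t %.1f'%(s['gripper_width'],s['time_s']))
E
python3 -c "
from h import *
template()"
```

```text
templ c [17.9 -9.1] size [154.9 258.1] ang 3.1 z@home 56.4 tilt x -0.03 y -0.07 deg n2327
z corners far L/R, near L/R [56.2, 56.5, 56.3, 56.6]
tcp fix [ -2.8 -12.   39.4] rot [179.8   0.    2.2] F [-0.2 -0.3 -1. ] w 25.5 t 5.4
```

>>> move_arm:
  increments:
    - [[0.28,-0.3,0,0,0,0,0],[0.28,-0.2,0,0,0,0,0],[0.28,0,0,0,0,0,0]]

```text
time_s: 5.75
ee_pos: [512.2, -24.7, 39.3]
ee_rot: [179.8, 0.1, 2.2]
force: [0.3, 0.1, 0.2]
gripper_width: 25.4
```

```bash
python3 -c "
from h import *
template()
grab('wrist','w3.png')"
```

```text
templ c [18.1 -9.1] size [155.2 258.6] ang 3.1 z@home 56.3 tilt x -0.00 y -0.02 deg n2294
z corners far L/R, near L/R [56.3, 56.4, 56.3, 56.4]
tcp fix [ -8.  -12.   39.3] rot [1.799e+02 1.000e-01 2.200e+00] F [-0.6  0.3  0.6] w 25.6 t 5.8
```

View pics/w3.png

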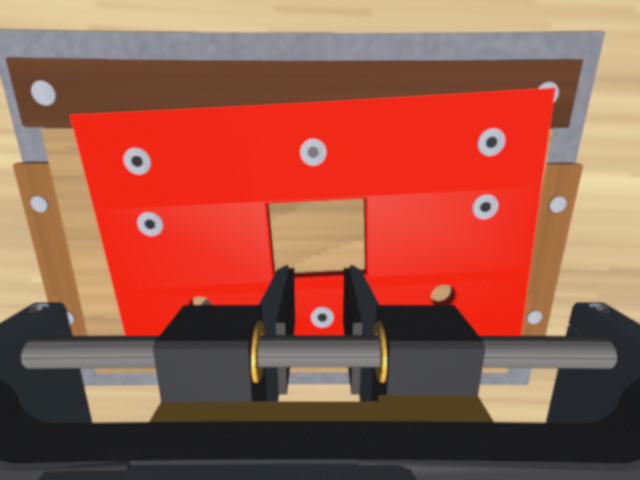

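```bash
python3 -c "
from h import *
f=grab('wrist');s=monitor.state();e=s['ee_pos']
R=cv2.Rodrigues(f['rvec'])[0];print('cam',-R.T@np.array(f['tvec']).ravel(),'axis',R[2])
for dx in(-16,0,16):
  for z in(39,55,75): 
    q=np.r_[e[:2]+dx*EX,z];print(dx,z,proj(f,q))
P=cloud(f)
for x,y in[(290,275),(277,285),(285,310),(350,275),(360,280),(320,240),(320,290),(230,250),(200,320)]: print((x,y),np.round([*( [(P[y,x,:2]-HOME)@EX,(P[y,x,:2]-HOME)@EY]),P[y,x,2]],1))
"
```

```text
cam [595.37329913 -21.12976205 250.20015065] axis [-0.29425076 -0.01425401 -0.95562195]
-16 39 [[318.21456713 288.5641263 ]]
-16 55 [[318.26515682 299.65252256]]
-16 75 [[318.33947798 315.95197883]]
0 39 [[318.21190891 266.01764023]]
0 55 [[318.26344818 275.70924776]]
0 75 [[318.33942803 290.0022083 ]]
16 39 [[318.20907097 242.52536646]]
16 55 [[318.26159604 250.6927163 ]]
16 75 [[318.3393149  262.78006835]]
(290, 275) [ 7.5  2.1 90.2]
(277, 285) [  8.9   6.8 105. ]
(285, 310) [  7.8   1.3 126.4]
(350, 275) [  7.4 -27.7  90. ]
(360, 280) [  8.9 -31.5  99.6]
(320, 240) [  8.8 -13.2  35.5]
(320, 290) [-16.7 -13.1  56.4]
(230, 250) [ 8.7 40.  55.4]
(200, 320) [ 29.7  18.1 171.7]
```

```bash
python3 -c "
from h import *
f=grab('side');s=monitor.state();e=s['ee_pos']
P=cloud(f);im=f['color']
for z in(39,55,90): print(z,proj(f,np.r_[e[:2],z]))
near=np.linalg.norm(P[...,:2]-e[:2],axis=-1)
m=(near<45)&(im.sum(-1)<200)&(P[...,2]>36)&(P[...,2]<140)
z=P[m][:,2];print(m.sum(),np.percentile(z,[0,2,10,50]));v,u=np.nonzero(m)
o=np.argsort(z)[:12]
for i in o: print(u[i],v[i],np.round([*((P[v[i],u[i],:2]-HOME)@np.c_[EX,EY]),z[i]],1),im[v[i],u[i]])
c=cv2.resize(im[190:300,250:370],None,fx=5,fy=5,interpolation=cv2.INTER_CUBIC);cv2.imwrite('pics/s3.png',c[:,:,::-1])
"
```

```text
39 [[316.7257109  251.69498054]]
55 [[316.68966885 246.3460936 ]]
90 [[316.60865001 234.34456421]]
162 [ 54.03307576  85.46397093  88.98534384 104.48757094]
309 240 [ 12.3 -40.4  54. ] [85 46 47]
308 240 [ 14.5 -36.8  56.5] [117  39  38]
319 241 [-14.2   7.7  84.3] [98 45 46]
318 241 [-11.8   9.1  85.2] [100  47  51]
312 240 [ 2.4  7.1 86.5] [45 46 50]
315 240 [-4.7  7.3 86.7] [48 49 54]
316 240 [-7.1  7.4 86.8] [49 47 51]
320 241 [-16.6  12.   87.3] [100  46  52]
313 240 [-0.   8.4 87.4] [49 52 55]
320 240 [-16.5   8.3  87.6] [50 47 50]
318 240 [-11.8   8.5  87.6] [49 43 48]
317 240 [-9.5  8.6 87.7] [45 42 47]
```

View pics/s3.png

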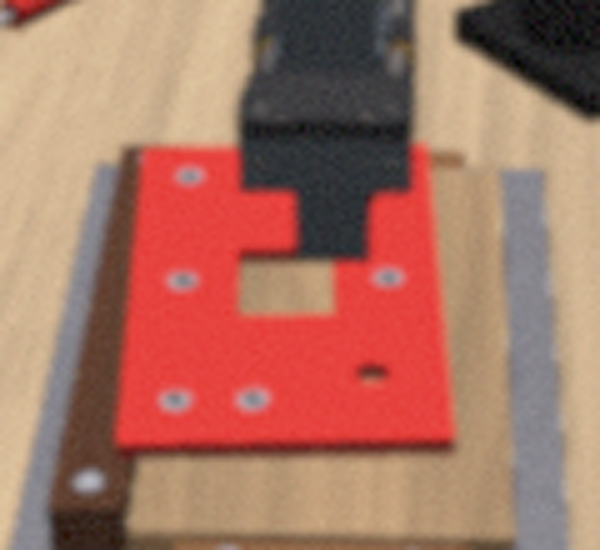

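Both cameras agree that the fingertips are at z ≈ 85 mm, still above the plate, although the reported TCP z is 39. The reported x and y match the cameras, but the reported height is about 46 mm too low. Nothing has touched the template yet. I go back over the window, lower a measured amount, and calibrate the height against the cameras.

>>> move_arm:
  increments:
    - [[0.24,1.1,0,0,0,0,-0.045],[0.24,1.1,0,0,0,0,0],[0.24,0,0,0.8,0,0,0],[0.24,0,0,0.7,0,0,0],[0.24,0,0,0,0,0,0]]

```text
time_s: 6.58
ee_pos: [534.2, -23.3, 22.7]
ee_rot: [179.9, 0.2, 4.8]
force: [-0.4, -1.0, -0.2]
gripper_width: 21.8
```

```bash
cat >> h.py <<'E'
def tip():
    """finger ends seen by side and wrist camera, fixture frame"""
    s=monitor.state();e=s['ee_pos']
    for n in('side','wrist'):
        f=grab(n);P=cloud(f);im=f['color'].astype(int)
        m=(np.linalg.norm(P[...,:2]-e[:2],axis=-1)<50)&(im.max(-1)<75)&(P[...,2]>30)&(P[...,2]<130)
        m=cv2.morphologyEx(m.astype(np.uint8),cv2.MORPH_OPEN,np.ones((3,3)))>0
        q=np.c_[(P[m][:,:2]-HOME)@np.c_[EX,EY],P[m][:,2]]
        if len(q)<10: print(n,'few',len(q)); continue
        l=q[q[:,2]<np.percentile(q[:,2],2)+12]
        print(n,len(q),'z low',np.round(np.percentile(q[:,2],[1,3,8]),1),'x',np.round(np.percentile(l[:,0],[3,97]),1),'y',np.round(np.percentile(l[:,1],[3,50,97]),1))
E
python3 -c "
from h import *
template();tip()"
```

```text
templ c [18.2 -9. ] size [155.1 258.2] ang 3.0 z@home 56.4 tilt x -0.04 y -0.06 deg n2235
z corners far L/R, near L/R [56.2, 56.5, 56.3, 56.6]
tcp fix [ 14.  -11.4  23. ] rot [1.799e+02 1.000e-01 4.800e+00] F [-0.1  0.1 -0.6] w 21.8 t 6.6
side 147 z low [68.5 70.  72.2] x [ 0.2 28.5] y [ 6.1  8.6 10.9]
wrist 3349 z low [67.4 71.2 76.1] x [ 5.3 32.2] y [-29.2  -0.9   7.7]
```

>>> move_arm:
  increments:
    - [[0.24,0,0,0.6,0,0,0],[0.24,0,0,0.6,0,0,0],[0.24,0,0,0,0,0,0]]

```text
time_s: 7.1
ee_pos: [535.0, -23.4, 11.1]
ee_rot: [179.8, 0.0, 4.8]
force: [-0.2, 1.0, 0.5]
gripper_width: 21.9
```

```bash
python3 -c "
from h import *
template();tip();grab('wrist','w4.png')"
```

```text
templ c [18.4 -9. ] size [155.7 258. ] ang 3.0 z@home 56.4 tilt x -0.03 y -0.09 deg n2206
z corners far L/R, near L/R [56.1, 56.5, 56.2, 56.6]
tcp fix [ 14.9 -11.6  11.3] rot [179.8  -0.    4.8] F [ 0.7 -0.4 -0.1] w 21.7 t 7.2
side 129 z low [56.7 58.2 60.9] x [ 2.6 28.9] y [ 4.9  8.1 10.9]
wrist 3733 z low [56.7 60.2 65.3] x [ 2.5 32.9] y [-29.2  -1.    7.7]
```

View pics/w4.png

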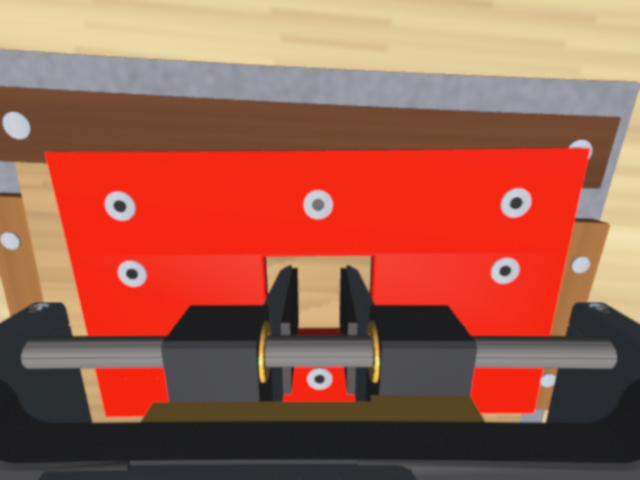

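The wrist view (9th picture) shows both fingers over the window, with its walls at columns 267 and 372 and the finger tips between them at row 268. The depth reading puts the tips at z ≈ 57. I go down 17 mm more.

>>> move_arm:
  increments:
    - [[0.24,0,0,0.6,0,0,0],[0.24,0,0,0.6,0,0,0],[0.24,0,0,0.5,0,0,0],[0.24,0,0,0,0,0,0]]

```text
time_s: 7.8
ee_pos: [536.3, -23.5, -4.6]
ee_rot: [179.8, -0.1, 4.8]
force: [0.2, -0.3, 1.6]
gripper_width: 21.9
```

>>> move_arm:
  increments:
    - [[0.28,0,0,0,0,0,0.045],[0.28,-0.4,0,0,0,0,0],[0.28,-0.3,0,0,0,0,0],[0.28,-0.3,0,0,0,0,0]]

```text
time_s: 8.3
ee_pos: [528.2, -24.1, -4.6]
ee_rot: [179.8, -0.4, 2.2]
force: [1.6, 0.8, -0.4]
gripper_width: 25.8
```

```bash
python3 -c "
from h import *
template();tip()"
```

```text
templ c [14.2 -8.8] size [155.2 257.6] ang 2.6 z@home 56.4 tilt x -0.03 y -0.07 deg n2098
z corners far L/R, near L/R [56.2, 56.5, 56.3, 56.6]
tcp fix [  7.3 -12.   -4.6] rot [179.8  -0.4   2.2] F [2.  0.5 1.1] w 25.5 t 8.3
side 65 z low [58.2 58.7 59.5] x [-7.1 21.6] y [ 8.3 10.9 13.2]
wrist 7901 z low [42.8 47.4 56. ] x [-38.4  24.1] y [-32.3 -13.8   8.3]
```

>>> move_arm:
  increments:
    - [[0.28,-0.3,0,0,0,0,0],[0.28,-0.3,0,0,0,0,0],[0.28,-0.2,0,0,0,0,0]]

```text
time_s: 8.82
ee_pos: [519.6, -24.2, -4.6]
ee_rot: [179.8, -0.4, 2.2]
force: [1.8, 0.4, 1.3]
gripper_width: 25.4
```

```bash
python3 -c "
from h import *
template()"
```

```text
templ c [ 6.5 -8.3] size [154.8 256.4] ang 0.1 z@home 55.2 tilt x 0.88 y -0.07 deg n2095
z corners far L/R, near L/R [56.3, 56.6, 54.0, 54.3]
tcp fix [ -1.2 -11.8  -4.6] rot [179.8  -0.4   2.2] F [0.5 0.3 1.4] w 25.7 t 8.9
```

>>> move_arm:
  increments:
    - [[0.28,-0.2,0,0,0,0,0],[0.28,-0.1,0,0,0,0,0]]

```text
time_s: 9.12
ee_pos: [516.4, -24.6, -4.5]
ee_rot: [179.8, -0.4, 2.2]
force: [2.4, 0.1, -0.3]
gripper_width: 25.5
```

```bash
python3 -c "
from h import *
template()"
```

```text
templ c [  3.2 -11.2] size [155.2 261.4] ang 0.3 z@home 44.3 tilt x -0.05 y -0.06 deg n2067
z corners far L/R, near L/R [44.2, 44.4, 44.3, 44.5]
tcp fix [ -4.  -12.   -4.5] rot [179.8  -0.4   2.2] F [2.1 0.2 1.4] w 25.6 t 9.2
```

The template is lying flat: its top dropped 12 mm at all four corners, with tilt about 0.05°. I back the fingers off the wall, then lift straight out.

>>> move_arm:
  increments:
    - [[0.24,0.4,0,0,0,0,0],[0.24,0.3,0,0,0,0,0],[0.24,0,0,-0.5,0,0,0],[0.24,0,0,-1,0,0,0],[0.24,0,0,-2,0,0,0],[0.24,0,0,-4,0,0,0],[0.24,0,0,-6,0,0,0],[0.24,-5,0,-3,0,0,0],[0.24,-6,0,0,0,0,0],[0.24,-6,0,0,0,0,0],[0.24,0,0,0,0,0,0]]

```text
time_s: 10.55
ee_pos: [343.3, -30.6, 170.0]
ee_rot: [179.8, 0.4, 2.3]
force: [1.5, -0.7, -0.1]
gripper_width: 22.1
```

```bash
python3 - <<'E'
from h import *
template()
f=grab('top'); g=grab('side')
a=cv2.resize(f['color'][165:315,90:600],None,fx=1.55,fy=1.55)
b=cv2.resize(g['color'][110:410,220:420],None,fx=1.2,fy=1.2)
c=np.zeros((a.shape[0]+b.shape[0],800,3),np.uint8);c[:a.shape[0],:a.shape[1]]=a[:,:800];c[a.shape[0]:,:b.shape[1]]=b
w=cv2.resize(f['color'][175:305,235:410],None,fx=2.7,fy=2.7,interpolation=cv2.INTER_CUBIC);h=min(len(w),len(c)-len(a));c[a.shape[0]:a.shape[0]+h,260:260+w.shape[1]]=w[:h]
print(c.shape);cv2.imwrite('pics/end.png',c[:,:,::-1])
E
```

```text
templ c [  3.  -10.8] size [154.5 262.1] ang 0.2 z@home 44.3 tilt x -0.04 y -0.10 deg n2745
z corners far L/R, near L/R [44.1, 44.5, 44.2, 44.6]
tcp fix [-174.4  -11.7  170.5] rot [179.8   0.2   2.3] F [0.7 0.3 0.5] w 21.9 t 10.6
(592, 800, 3)
```

View pics/end.png

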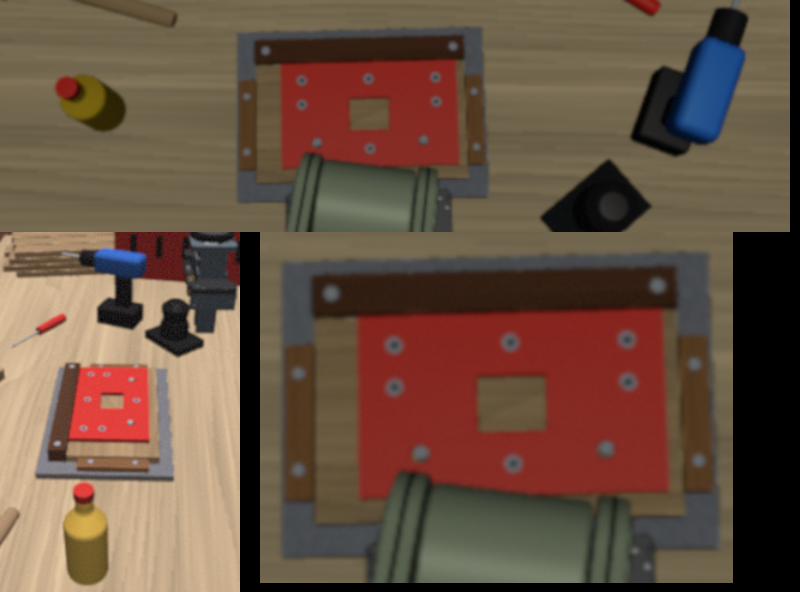

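The final view shows both end holes filled with grey steel pins, at (421,453) and (605,449) in the enlarged crop. The template lies flush and square in front of the fence, the bystanders stand as before, and the arm is clear.

```bash
python3 -c "
from h import *
print(job.job_done())"
```

```text
the job is handed in; nothing more can be done
None
```

The template is home: it lies flush on the pine board in front of the fence, with both end holes over the pins. I slid it there with the fingers in its window. The job was handed in at about 10.6 s, against the limit of 58 s.

**What I did:** I squared the template up (about 3°) and slid it roughly 15 mm off the fence. It happened to be at the pins' offset already (s about -12 mm), so it dropped straight on and no search along y was needed. The tool force readings I took during the push stayed around 3 N or less. I then backed the fingers off and lifted them straight out.

**Last checks:**
- **Seating:** the top surface measured 44.3 mm at the centre and between 44.1 and 44.6 mm at the corners. That is 12 mm lower than at the start, with about 0.1° of tilt. The side camera reads about 1.3 mm high.
- **Alignment:** the template is within about 0.2° of square to the fence, and steel pins show in both holes.
- **Surroundings:** the glue bottle, drill and sander stand where they were, and the gripper is clear of everything.

**What disagreed:**
- **Reported height:** the reported TCP height was about 46 mm lower than where the side and wrist cameras saw the fingertips. My first push therefore passed above the plate without touching it, and I used the camera heights from then on.
- **Side-camera outline:** it came out 5 to 12 mm too large and about 4 mm off in x, because it included the plate's side faces. I trusted only the changes in that measurement.
- **Not tested:** I did not push the seated template against the pins to feel them block it. I relied on the drop and the pictures instead.

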